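# Set a strut's damping with the square key

## Robot

A 7-joint arm with a two-finger parallel gripper is mounted at the origin on the work surface. World frame = base frame: x ahead of the robot, y to its left, z up, the work surface at z = 0. Lengths are in m, angles in rad, forces in N, time in s.
With the tool pointing down it reaches from about 0.425 to 0.925 m from the base axis. Payload 6.8 kg.
Tool frame: the origin (TCP) lies on the mounting face of the last link; the fingertips stand 173 mm ahead of it and the grasp point (between the pads) lies 155 mm ahead of it (grip_point_offset is the distance from the TCP to the grasp point, in m); x points along the fingers, z is the direction in which the jaws open and shut, and the axes are right-handed (so a half turn about x gives the same grasp; the last joint's range is limited). The gripper opens to 85 mm and grips with 20 to 120 N. Pads are 22 mm wide; open, the fingers measure 114 mm over their backs; the gripper's body (76 mm by 85 mm) begins 54 mm behind the grasp point. The pads swing forward as they close: fully open they stand 13 mm farther back than shut.
Start: joints at [1.145, 0.477, 0.022, 1.555, -0.011, 1.109, -0.083], TCP at [0.211, -0.641, 0.405] pointing down, gripper open.
Joint ranges: [-2.96, 2.96], [-0.34, 2.1], [-1.41, 1.46], [0.24, 2.44], [-1.37, 4.51], [0.17, 1.92], [-2.96, 2.96]. Speed limits (rad/s): [2.39, 2.39, 3.14, 3.14, 3.14, 3.14, 3.14].

## Interface

Orientations are given as a rotation vector (axis times angle).
In Python, from bench import * gives the robot as it stands. The module is installed in compiled form; this text tells all that it offers.
- The arm moves only by the tool servo_tool, never from a script. Its argument "motion" is a list of rows, each a list of 5 numbers: the shift along the tool's x, y, z in m, then the turn about the tool's x in degrees, then the gripper command: -1 is fully open, 1 is shut, values between are in proportion. In form: [[dx, dy, dz, turn, fingers], ...]. A call has 1 to 8 rows; each row is the pose to reach, as a shift and turn from the pose measured when the call began, along the tool's axes at that moment; what a row does not reach only later rows make up. A row lasts 1/10 s, in which the tool goes at most 50 mm and 8.59 degrees, less where a joint would pass 70% of its speed; a pose out of reach is approached as far as the arm can. A call with a gripper value outside its range is refused whole. The fingers move at their own pace and stop on an object; "force" is the grip in N (left out, the last holds). Time passes only in rows, so rows that repeat a pose let the fingers close. It gives the time, the measured TCP pose, the force and the opening at its end, in the units of the state.
- get_obs(): the state, without advancing time (a new reading comes with each control period).
- grab_frame(name): name is "scene" or "top" or "wrist"; returns the picture (480x640x3 uint8, red, green, blue); there is no depth.
- camera_params(name): a dict with "mtx" (3x3 intrinsics, pixels), "world_to_cam" (4x4, takes a point from world to camera coordinates); the wrist camera has in their place "T_tool_cam" (4x4, takes a point from camera to tool coordinates, whose origin is the TCP and whose axes are the tool frame's). Camera axes: x right, y down, z forward; pixel columns grow to the right and rows downward; lengths in m; the calibration is good to about 2 mm. A picture is of the moment at which its call begins: read the wrist's pose just before it. camera_params takes no time and is no camera call.
- hand_in(): hands the job in, once; it reports no verdict.
The state is a dict: "clock": time; "joints": joint angles; "qvel": joint speeds; "tau": joint torques, N m; "tcp_pos": TCP position; "orientation": TCP orientation; "contact_force": force on the tool from outside, world axes, zero at the start; "moment": the same for the moment, N m; "grip_width": finger opening in m.
Only numpy, scipy, OpenCV 4.12 (cv2) and the standard library are available. Lean on these libraries where they do the work, as an engineer would, in place of code of your own. Each camera call takes 0.05 s, during which the arm holds its last target. There are 200 camera calls.

## Task

The damper strut on the workshop bench must be set to firm. Take the orange-handled square key from the red rack, push it fully home in the square socket of the strut's adjuster, then turn it clockwise (seen from above) until the adjuster reaches its stop. Let go and leave the key standing in the socket, and leave the blue-handled round key in the rack.

Things in the scene. Friction and masses are not known exactly. Their poses are not given: they have to be found in the camera images.
- square_key: Right key: upright T-key, 0.2 kg, hung by its collar in a hole of the fixed red rack (top 75 mm above bench); lift straight up. Origin: centre of the collar's underside; z up, x along the bar. Below: steel shank 18 mm square (sides along x, y), 40 long, last 8 a blunt cone. Above: collar 48 dia, 6 thick; neck 14 dia; orange bar 80 (x) by 16 (y) by 22 high, its middle 49 above origin.
- round_key: Wrong key, to be left in the rack: same sizes and origin, but a blue bar and a round shank 16 mm in diameter. The two hang 110 mm apart; which is in which hole varies.
- adjuster_mouth (a point): Mouth centre of the square socket, at the top of a steel rotor, 115 mm above the bench; z up, x and y along the square's sides, turning with the rotor. 21 mm wide, 45 deep, mouth chamfer 5. Key fits in any quarter turn, 10 deg play either way; home when its origin is here. Round housing 92 mm dia, rim 2 mm lower, on the foot of a fixed yellow strut with purple spring, lying on the bench.
- adjuster (a joint): Turn of the rotor (rad) about the vertical through the socket, growing clockwise seen from above; hard stop at 1.2. Starts at 0 to 0.2. Its white pointer goes from the black mark (0) to the red mark (1.2) on the rim. Friction 0.1 N m holds it where left. Because of the play the key must turn up to 10 deg more than the rotor.
Things that resemble listed ones, but are neither listed nor needed, are in the scene too. Leave any green look-alike of the square_key alone.

How it is judged:
By the outcome, as a careful person would: the job done as asked, in the order asked, and still so for the second after the job is handed in, with the robot touching nothing.
It also fails if it takes over 45 s, if anything falls off the work surface, if the arm or the gripper's body presses on something with over 40 N, if the wrist force passes 120 N, or if a joint passes its speed limit or range.

## Working session

There is one attempt and no reset: what is moved stays moved. The work goes in short steps, Python scripts to look and compute and a tool call to move; the robot and the scene stay as the last step left them, time stands still between calls to the robot, and variables do not carry over. Pictures are saved under pics/ and viewed, about 8 in all and at most 12, crops included, and the job is handed in when it is done.

Besides the shell and the picture viewer there is one more tool, called after "Emit:" as name(argument=value, ...), one argument or row to a line, values as JSON. servo_tool: Moves the arm, as the interface text tells. Its arguments: {"type":"object","properties":{"motion":{"type":"array","items":{"type":"array","items":{"type":"number"}}},"force":{"type":"number"}},"required":["motion"]}

```bash
mkdir -p pics
python3 - <<'E'
from bench import *
import cv2
for n in("scene","top"):
    cv2.imwrite(f"pics/{n}0.png",grab_frame(n)[:,:,::-1])
    p=camera_params(n);print(n,p)
print(camera_params("wrist"));print(get_obs())
E
```

```text
scene {'mtx': array([[454.18561861,   0.        , 318.06689678],
       [  0.        , 454.18561861, 242.61647159],
       [  0.        ,   0.        ,   1.        ]]), 'world_to_cam': array([[-0.4757351 ,  0.87947535,  0.0141145 ,  0.17018615],
       [ 0.53223169,  0.30060193, -0.79143409, -0.22412594],
       [-0.70028962, -0.36900079, -0.61109154,  1.40130403],
       [ 0.        ,  0.        ,  0.        ,  1.        ]])}
top {'mtx': array([[549.02400105,   0.        , 316.8528245 ],
       [  0.        , 549.02400105, 231.3805876 ],
       [  0.        ,   0.        ,   1.        ]]), 'world_to_cam': array([[ 0.02063203, -0.99965904,  0.016004  ,  0.08894004],
       [-0.98066259, -0.02335073, -0.1943081 ,  0.52640004],
       [ 0.19461555, -0.01168555, -0.98080999,  0.96059034],
       [ 0.        ,  0.        ,  0.        ,  1.        ]])}
{'mtx': array([[399.47330688,   0.        , 317.10179491],
       [  0.        , 399.47330688, 231.69196925],
       [  0.        ,   0.        ,   1.        ]]), 'T_tool_cam': array([[-4.32132379e-04, -2.92260336e-01,  9.56338700e-01,
    
[... 275 characters left out ...]
])}
{'clock': 0.1, 'joints': array([ 1.14486513,  0.47771026,  0.02235857,  1.55633645, -0.01153131,
        1.10927654, -0.08310697]), 'qvel': array([-1.16051687e-04, -2.07556567e-03,  1.67310757e-05, -4.17293483e-03,
       -6.00925750e-04,  5.87211284e-04,  1.34840273e-03]), 'tau': array([ 4.26368555e-03, -5.97756958e+01,  1.61405772e+00, -2.81952864e+01,
        1.28342558e-02,  5.05405362e-03,  1.73041707e-05]), 'tcp_pos': array([ 0.21087259, -0.64096168,  0.40383463]), 'orientation': array([ 0.97287319,  1.34434159, -0.97144576]), 'contact_force': array([ 1.16596498, -1.24854281, -0.75640933]), 'moment': array([-0.02670872, -0.03769599,  0.00675163]), 'grip_width': 0.08558157503524101}
```

View pics/scene0.png

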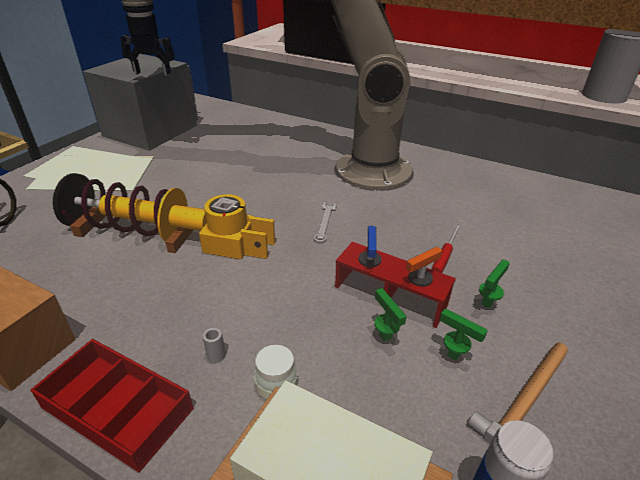

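View pics/top0.png

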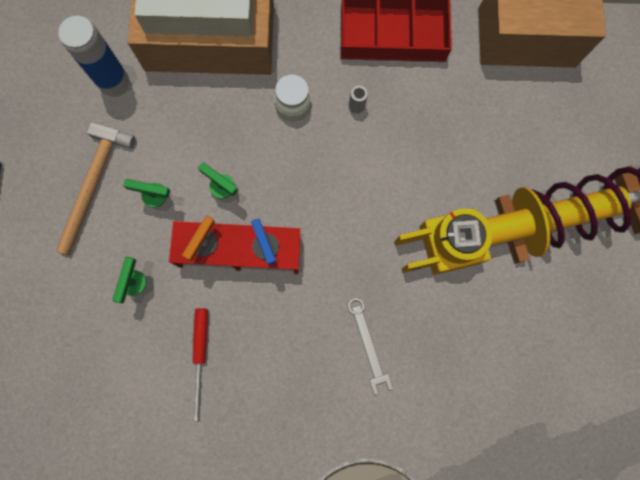

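Both pictures agree. In the top view the candidates are the orange key in the rack (199,238), the blue key in the rack (264,241), and green look-alikes at (147,188), (218,180) and (125,280). I choose the orange one. The adjuster is at (465,235). Next is one close crop of the orange key and the adjuster.

Run:
```python
import cv2,numpy as np
t=cv2.imread("pics/top0.png");s=cv2.imread("pics/scene0.png")
c=lambda i,x,y:cv2.resize(i[y:y+60,x:x+80],(400,300),interpolation=cv2.INTER_CUBIC)
cv2.imwrite("pics/c1.png",np.vstack([np.hstack([c(t,160,210),c(t,425,205)]),np.hstack([c(s,385,230),c(s,185,180)])]))
```

```text
(no output)
```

View pics/c1.png

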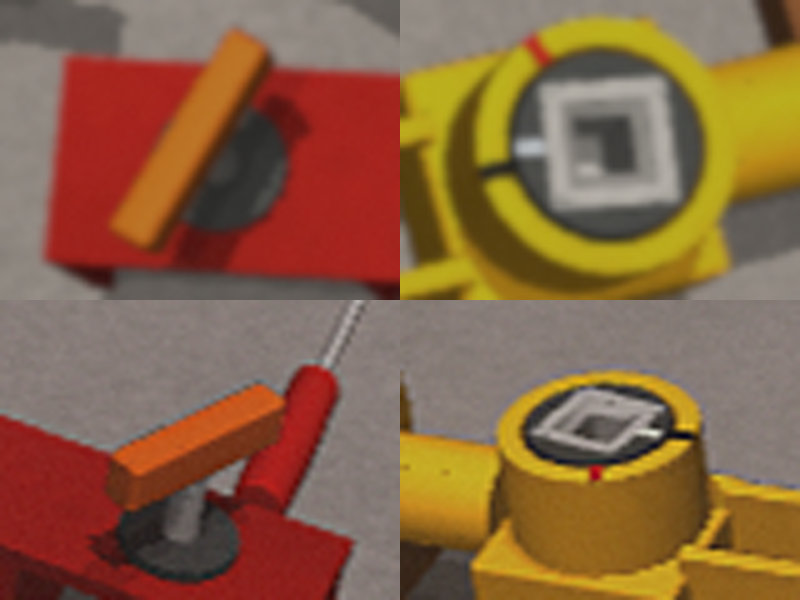

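The crops confirm the orange bar is in the rack's left hole, with bar top corners in the top view near (207,216), (213,218), (190,259.5) and (182,255.5). The socket square is centred near (467,233.6), and the white pointer stands just past the black mark. Now I compute poses.

```bash
cat > h.py <<'E'
from bench import *
import numpy as np,cv2
from scipy.spatial.transform import Rotation as R
def ray(name,px,z,o=None):
    p=camera_params(name)
    if name=="wrist":
        o=o or get_obs();T=np.eye(4);T[:3,:3]=R.from_rotvec(o["orientation"]).as_matrix();T[:3,3]=o["tcp_pos"]
        C=T@p["T_tool_cam"]
    else: C=np.linalg.inv(p["world_to_cam"])
    d=C[:3,:3]@np.linalg.solve(p["mtx"],[*px,1.]);c=C[:3,3]
    return c+d*(z-c[2])/d[2]
def plan(xy,yaw,z,o=None):
    """shift in tool axes and the turn (deg, mod 180) bringing tool to xy,z with tool-z along yaw"""
    o=o or get_obs();M=R.from_rotvec(o["orientation"]).as_matrix()
    s=M.T@(np.array([*xy,z])-o["tcp_pos"])
    cur=np.arctan2(M[1,2],M[0,2]);t=np.degrees(cur-yaw)
    return np.round(s,4),round((t+90)%180-90,1),np.round(np.degrees(cur),1),np.round(M[:,0],3)
E
python3 - <<'E'
from h import *
f=lambda x,y,ox,oy:(ox+x/5,oy+y/5)
K=[ray("top",f(*q,160,210),.135) for q in((236,30),(265,42),(150,248),(110,228))]
k=np.mean(K,0);print("key",k,[np.round(x[:2],4) for x in K])
d=(K[0]+K[1]-K[2]-K[3]);ky=np.arctan2(d[1],d[0]);print("bar yaw",np.degrees(ky),np.linalg.norm(d)/2)
print("scene collar centre(179,540)",ray("scene",f(179,540-300,385,230),.081),"top collar",ray("top",f(228,170,160,210),.081))
S=[ray("top",f(*q,425,205),.115) for q in((140,82),(268,77),(282,203),(150,210))]
s=np.mean(S,0);print("sock",s,[np.round(x[:2],4) for x in S])
for a,b in((0,1),(1,2),(2,3),(3,0)):
    e=S[b]-S[a];print(np.degrees(np.arctan2(e[1],e[0])),np.linalg.norm(e))
for n,q in(("ptr",(128,147)),("blk",(97,168)),("red",(138,50))):
    v=ray("top",f(*q,425,205),.114)-s;print(n,np.degrees(np.arctan2(v[1],v[0])),np.linalg.norm(v[:2]))
print("scene sock",ray("scene",f(203,421-300,185,180),.115))
print(plan(k[:2],ky+np.pi/2,.40))
E
```

```text
key [0.49284944 0.30042561 0.135     ] [array([0.5297, 0.2875]), array([0.5258, 0.2774]), array([0.4548, 0.3115]), array([0.4612, 0.3253])]
bar yaw -27.262264350529318 0.07849485988167816
scene collar centre(179,540) [0.49985875 0.30433958 0.081     ] top collar [0.49083278 0.29766948 0.081     ]
sock [ 0.51395353 -0.15839003  0.115     ] [array([ 0.5349, -0.1347]), array([ 0.5377, -0.1794]), array([ 0.4934, -0.1826]), array([ 0.4898, -0.1369])]
-86.3442423045845 0.04482375907031695
-175.86530322590565 0.04448952967926492
94.3927942766878 0.0458705359707018
2.8028346719597383 0.045083019749207046
ptr 94.02834599728318 0.028330386220981645
blk 103.81206685234758 0.04037679673240147
red 36.21565797382343 0.04034395048815357
scene sock [ 0.51590464 -0.15391826  0.115     ]
(array([ 0.0051,  0.562 , -0.8061]), np.float64(45.5), np.float64(-71.8), array([-0.001,  0.001, -1.   ]))
```

Run:
```python
from h import *
print(plan((.514,-.157),np.radians(3.7),.41))
```

```text
(array([-0.0056,  0.4392, -0.365 ]), np.float64(-75.5), np.float64(-71.8), array([-0.001,  0.001, -1.   ]))
```

Emit:
servo_tool(
  motion=[
    [0, 0.036, -0.03, -7.5, -1],
    [0, 0.072, -0.06, -15, -1],
    [0, 0.108, -0.09, -22.5, -1],
    [0, 0.144, -0.12, -30, -1],
    [0, 0.18, -0.15, -37.5, -1],
    [0, 0.216, -0.18, -45, -1],
    [0, 0.252, -0.21, -52.5, -1],
    [0, 0.288, -0.24, -60, -1],
  ],
)

```text
clock: 0.9
tcp_pos: [0.4099, -0.3212, 0.404]
orientation: [0.159, 1.566, -0.156]
contact_force: [0.2, -0.1, -0.5]
grip_width: 0.0854
```

Run:
```python
from h import *
print(plan((.514,-.157),np.radians(3.7),.41),get_obs()["joints"])
```

```text
(array([-0.0058,  0.1816,  0.0693]), np.float64(-15.2), np.float64(-11.5), array([-0.001,  0.001, -1.   ])) [ 0.831362    0.24636119 -0.33501921  1.90303393  0.09391539  1.00898846
  0.25495626]
```

Emit:
servo_tool(
  motion=[
    [0, 0.045, 0.017, -5, -1],
    [0, 0.09, 0.034, -10, -1],
    [0, 0.135, 0.051, -15, -1],
    [-0.006, 0.182, 0.069, -15, -1],
    [-0.006, 0.182, 0.069, -15, -1],
    [-0.006, 0.182, 0.069, -15, -1],
  ],
)

```text
clock: 1.5
tcp_pos: [0.5142, -0.1553, 0.41]
orientation: [-0.049, 1.572, 0.052]
contact_force: [-0.2, -1.4, 0.4]
grip_width: 0.0856
```

Run:
```python
from h import *
o=get_obs();f=grab_frame("wrist");cv2.imwrite("pics/w1.png",f[:,:,::-1])
print(o["tcp_pos"],o["orientation"],o["joints"],np.abs(o["qvel"]).max())
print(plan((.493,.300),np.radians(62.7),.41))
```

```text
[ 0.51417929 -0.15532771  0.40997511] [-0.04910434  1.57152526  0.05201233] [ 0.57585216  0.28452736 -0.4768229   1.85294425  0.14797259  1.04082669
  0.10451192] 0.04806925460225412
(array([3.000e-04, 4.574e-01, 7.600e-03]), np.float64(-59.2), np.float64(3.5), array([-0.002,  0.001, -1.   ]))
```

View pics/w1.png

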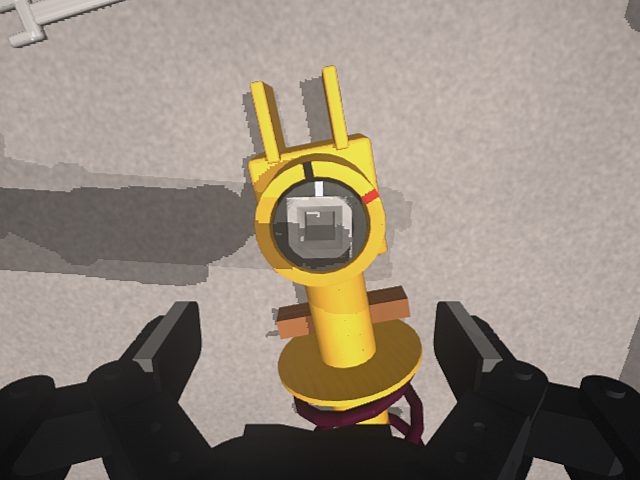

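The wrist view shows the rotor centred near (320,226), with its outer square edge-aligned to the image, the pointer at (319,188), black at (307,170) and red at (371,197). Moving on to above the key.

Emit:
servo_tool(
  motion=[
    [0, 0.048, 0.001, -7.5, -1],
    [0, 0.096, 0.002, -15, -1],
    [0, 0.144, 0.003, -22.5, -1],
    [0, 0.192, 0.004, -30, -1],
    [0, 0.24, 0.005, -37.5, -1],
    [0, 0.288, 0.006, -45, -1],
    [0, 0.336, 0.007, -52.5, -1],
    [0, 0.384, 0.007, -59, -1],
  ],
)

```text
clock: 2.35
tcp_pos: [0.4974, 0.226, 0.4099]
orientation: [-0.849, 1.4, 0.85]
contact_force: [1.1, -0.0, 0.4]
grip_width: 0.0853
```

Run:
```python
from h import *
print(plan((.493,.300),np.radians(62.7),.38),get_obs()["joints"])
o=dict(tcp_pos=np.array([ 0.51417929,-0.15532771,0.40997511]),orientation=np.array([-0.04910434,1.57152526,0.05201233]))
s=ray("wrist",(320,226),.115,o);print("sock",s)
for n,q in(("ptr",(319,188)),("blk",(307,170)),("red",(371,197)),("sqL",(287,198)),("sqR",(352,197))):
    v=ray("wrist",q,.113,o)-s;print(n,v,np.degrees(np.arctan2(v[1],v[0])))
```

```text
(array([0.0299, 0.038 , 0.0637]), np.float64(-0.1), np.float64(62.6), array([-0.002, -0.   , -1.   ])) [ 0.11511567  0.36947424 -0.81635982  1.81654651  0.30085071  1.08685982
  0.28162565]
sock [ 0.51647642 -0.15576559  0.115     ]
ptr [-0.00244166  0.02603186 -0.002     ] 95.3583936981245
blk [-0.0112432   0.03761417 -0.002     ] 106.64185558048327
red [ 0.03325463  0.02219958 -0.002     ] 33.725636314623856
sqL [-0.02371387  0.01771911 -0.002     ] 143.2327510754632
sqR [ 0.020366    0.02134306 -0.002     ] 46.34194054412144
```

Emit:
servo_tool(
  motion=[
    [0, 0.025, 0.04, 0, -1],
    [0, 0.038, 0.064, 0, -1],
    [0, 0.038, 0.064, 0, -1],
    [0, 0.038, 0.064, 0, -1],
  ],
)

```text
clock: 2.75
tcp_pos: [0.4939, 0.2988, 0.4091]
orientation: [-0.849, 1.403, 0.848]
contact_force: [0.1, -0.1, -0.8]
grip_width: 0.0854
```

Run:
```python
from h import *
o=get_obs();f=grab_frame("wrist");cv2.imwrite("pics/w2.png",f[:,:,::-1])
print(repr(o["tcp_pos"]),repr(o["orientation"]),o["joints"],np.abs(o["qvel"]).max())
```

```text
array([0.49388908, 0.2987996 , 0.40909702]) array([-0.8490729 ,  1.40261825,  0.84840632]) [-0.02703892  0.42749289 -0.8131277   1.7470716   0.34091363  1.11849412
  0.14219528] 0.027600593083132317
```

View pics/w2.png

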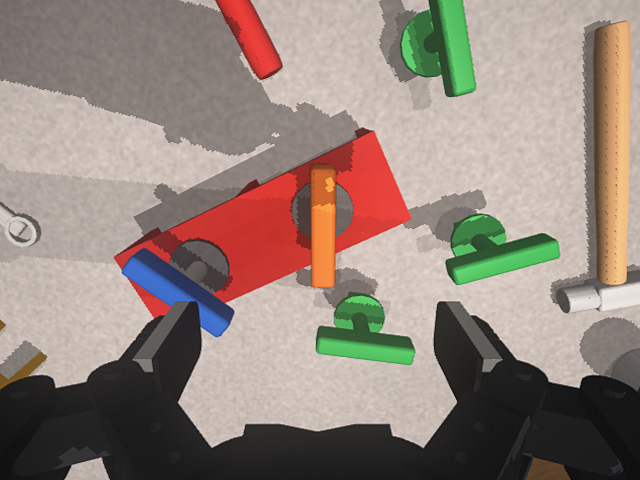

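The orange bar's top face spans (312,165) to (335,288), aligned with the tool. The blue bar is clear of the left finger path, and the green ones stand clear.

Run:
```python
from h import *
o=get_obs()
a=ray("wrist",(323.5,165),.135);b=ray("wrist",(323.5,288),.135);print(a,b)
d=a-b;y=np.degrees(np.arctan2(d[1],d[0]));m=(a+b)/2;print(m,y)
print(plan(m[:2],np.radians(y+90),.280))
```

```text
[0.45699277 0.32144131 0.135     ] [0.52950946 0.2840763  0.135     ]
[0.49325111 0.30275881 0.135     ] 152.73971842739763
(array([0.1291, 0.0028, 0.0042]), np.float64(-0.4), np.float64(62.4), array([-0.003, -0.003, -1.   ]))
```

Emit:
servo_tool(
  motion=[
    [0.03, 0.002, 0.003, 0, 0],
    [0.07, 0.002, 0.003, 0, 0],
    [0.105, 0.002, 0.003, 0, 0],
    [0.129, 0.002, 0.003, 0, 0],
    [0.129, 0.002, 0.003, 0, 0],
    [0.129, 0.002, 0.003, 0, 0],
  ],
  force=60,
)

```text
clock: 3.4
tcp_pos: [0.4943, 0.2998, 0.2805]
orientation: [-0.847, 1.404, 0.845]
contact_force: [-1.0, 0.5, 0.3]
grip_width: 0.0426
```

Emit:
servo_tool(
  motion=[
    [0, 0, 0, 0, 1],
    [0, 0, 0, 0, 1],
    [0, 0, 0, 0, 1],
    [0, 0, 0, 0, 1],
    [0, 0, 0, 0, 1],
  ],
  force=60,
)

```text
clock: 3.9
tcp_pos: [0.4952, 0.2999, 0.2823]
orientation: [-0.847, 1.402, 0.843]
contact_force: [1.1, -2.1, 7.4]
grip_width: 0.015
```

Emit:
servo_tool(
  motion=[
    [-0.015, 0, 0, 0, 1],
    [-0.035, 0, 0, 0, 1],
    [-0.06, 0, 0, 0, 1],
    [-0.09, 0, 0, 0, 1],
    [-0.12, 0, 0, 0, 1],
    [-0.12, 0, 0, 0, 1],
    [-0.12, 0, 0, 0, 1],
  ],
)

```text
clock: 4.6
tcp_pos: [0.4948, 0.3003, 0.4032]
orientation: [-0.848, 1.4, 0.842]
contact_force: [0.1, 0.7, -2.4]
grip_width: 0.015
```

Run:
```python
from h import *
o=get_obs();f=grab_frame("wrist");cv2.imwrite("pics/w3.png",f[:,:,::-1])
print(o["contact_force"],o["joints"],o["tcp_pos"])
print(plan((.515,-.156),np.radians(4.7),.40))
```

```text
[ 0.10612044  0.722482   -2.4060885 ] [-0.03266004  0.43498813 -0.81012819  1.75136641  0.35203287  1.10655722
  0.12869464] [0.49481198 0.30027673 0.40322255]
(array([ 0.0037, -0.2305, -0.3939]), np.float64(57.5), np.float64(62.2), array([ 0.   , -0.004, -1.   ]))
```

View pics/w3.png

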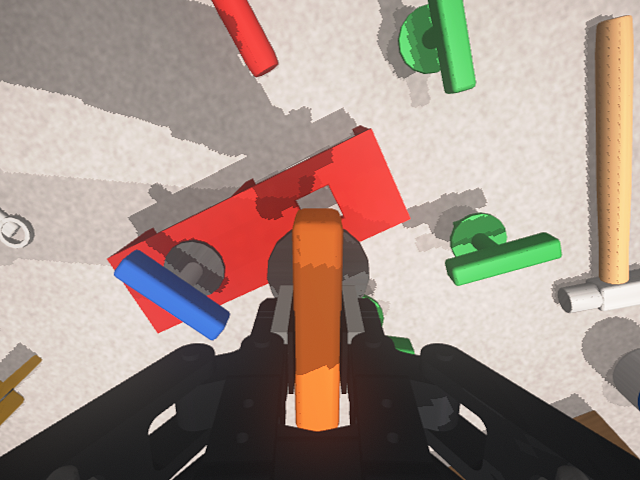

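The key is in hand, centred in the pads: bar at u≈318 with ends at v≈210–430, and the collar centred at u≈319. The blue key is still in the rack. Heading to the socket.

Emit:
servo_tool(
  motion=[
    [0, -0.023, -0.039, 6, 1],
    [0, -0.046, -0.079, 13, 1],
    [0, -0.069, -0.118, 20, 1],
    [0, -0.092, -0.158, 27, 1],
    [0, -0.115, -0.197, 34, 1],
    [0, -0.138, -0.236, 41, 1],
    [0, -0.161, -0.276, 48, 1],
    [0, -0.184, -0.315, 54, 1],
  ],
)

```text
clock: 5.45
tcp_pos: [0.5097, -0.0665, 0.4022]
orientation: [-0.111, 1.571, 0.106]
contact_force: [1.6, 0.5, -2.1]
grip_width: 0.015
```

Run:
```python
from h import *
print(plan((.515,-.156),np.radians(4.7),.39),get_obs()["joints"])
```

```text
(array([ 0.0125, -0.0893, -0.007 ]), np.float64(3.2), np.float64(7.9), array([-0.003, -0.004, -1.   ])) [ 4.62600048e-01  2.61033968e-01 -5.32766687e-01  1.90917863e+00
  1.59028709e-01  1.01469533e+00 -1.57958310e-03]
```

Emit:
servo_tool(
  motion=[
    [0.004, -0.04, -0.003, 2, 1],
    [0.008, -0.075, -0.006, 3, 1],
    [0.012, -0.089, -0.007, 3, 1],
    [0.012, -0.089, -0.007, 3, 1],
    [0.012, -0.089, -0.007, 3, 1],
  ],
)

```text
clock: 5.95
tcp_pos: [0.5148, -0.1543, 0.3897]
orientation: [-0.07, 1.574, 0.067]
contact_force: [0.3, -0.8, -1.4]
grip_width: 0.0148
```

Run:
```python
from h import *
o=get_obs();f=grab_frame("wrist");g=grab_frame("scene");t=grab_frame("top")
c=lambda i,x,y:cv2.resize(i[y:y+90,x:x+120],(400,300),interpolation=cv2.INTER_CUBIC)
r=np.vstack([cv2.resize(f,(400,300)),c(f,260,130)])
cv2.imwrite("pics/w4.png",np.hstack([r,np.vstack([c(g,165,130),c(t,405,190)])])[:,:,::-1])
print(plan((.515,-.156),np.radians(4.7),.322),o["tcp_pos"],o["joints"])
```

```text
(array([ 0.0685, -0.0021, -0.0002]), np.float64(0.4), np.float64(5.1), array([-0.003, -0.003, -1.   ])) [ 0.51483064 -0.15434788  0.38965138] [ 0.56661577  0.30719814 -0.47309486  1.874123    0.16715412  1.00256892
  0.10916299]
```

View pics/w4.png

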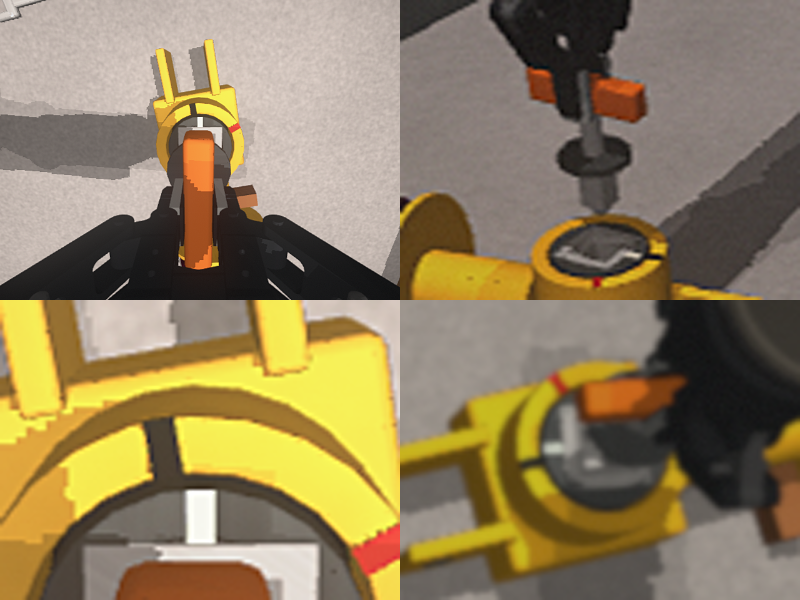

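The scene view shows the shank tip directly over the socket mouth, with the bar aligned to the rotor's square. Inserting gently.

Emit:
servo_tool(
  motion=[
    [0.01, -0.002, 0, 0, 1],
    [0.02, -0.002, 0, 0, 1],
    [0.027, -0.002, 0, 0, 1],
    [0.033, -0.002, 0, 0, 1],
    [0.039, -0.002, 0, 0, 1],
    [0.045, -0.002, 0, 0, 1],
    [0.05, -0.002, 0, 0, 1],
    [0.05, -0.002, 0, 0, 1],
  ],
)

```text
clock: 6.9
tcp_pos: [0.5151, -0.1568, 0.3397]
orientation: [-0.073, 1.573, 0.067]
contact_force: [2.6, -4.9, -4.3]
grip_width: 0.0149
```

Emit:
servo_tool(
  motion=[
    [0.004, -0.001, 0, 0, 1],
    [0.008, -0.001, 0, 0, 1],
    [0.012, -0.001, 0, 0, 1],
    [0.016, -0.001, 0, 0, 1],
    [0.019, -0.001, 0, 0, 1],
    [0.019, -0.001, 0, 0, 1],
  ],
)

```text
clock: 7.5
tcp_pos: [0.5152, -0.1576, 0.322]
orientation: [-0.073, 1.573, 0.066]
contact_force: [-5.7, -0.7, 13.5]
grip_width: 0.0149
```

Seated at the expected height with an upward reaction. Now turning clockwise.

Emit:
servo_tool(
  motion=[
    [0.001, 0, 0, 6, 1],
    [0.001, 0, 0, 12, 1],
    [0.001, 0, 0, 18, 1],
    [0.001, 0, 0, 24, 1],
    [0.001, 0, 0, 30, 1],
    [0.001, 0, 0, 36, 1],
    [0.001, 0, 0, 42, 1],
    [0.001, 0, 0, 48, 1],
  ],
)

```text
clock: 8.3
tcp_pos: [0.5153, -0.1566, 0.322]
orientation: [0.585, 1.491, -0.592]
contact_force: [-3.9, 1.4, 9.5]
grip_width: 0.0148
```

Run:
```python
from h import *
o=get_obs();print(o["moment"],o["contact_force"],o["joints"],o["tcp_pos"],plan((.515,-.157),0,.322))
```

```text
[0.61858786 0.78627015 0.12909488] [-3.92200483  1.35908417  9.54889028] [ 0.40095889  0.3682389  -0.27330053  1.94573028  0.1355272   0.84743332
 -0.69763755] [ 0.51525193 -0.15662715  0.32204171] (array([ 0.    , -0.0004,  0.0001]), np.float64(-43.1), np.float64(-43.1), array([-0.003, -0.004, -1.   ]))
```

Emit:
servo_tool(
  motion=[
    [0, 0, 0, 5, 1],
    [0, 0, 0, 10, 1],
    [0, 0, 0, 14, 1],
    [0, 0, 0, 17, 1],
    [0, 0, 0, 20, 1],
    [0, 0, 0, 20, 1],
  ],
)

```text
clock: 8.9
tcp_pos: [0.5151, -0.1573, 0.3222]
orientation: [0.853, 1.395, -0.863]
contact_force: [-2.0, -4.7, 1.8]
grip_width: 0.0148
```

Run:
```python
from h import *
o=get_obs();print(o["moment"],o["contact_force"],o["tcp_pos"],plan((.515,-.157),0,.322))
```

```text
[-1.05477374  0.37389614 -0.01318093] [-1.95683723 -4.67365763  1.81465114] [ 0.51508189 -0.15731886  0.32222598] (array([ 0.0002,  0.0001, -0.0003]), np.float64(-63.2), np.float64(-63.2), array([-0.003, -0.005, -1.   ]))
```

Emit:
servo_tool(
  motion=[
    [0, 0, 0, 2, 1],
    [0, 0, 0, 4, 1],
    [0, 0, 0, 6, 1],
    [0, 0, 0, 6, 1],
  ],
)

```text
clock: 9.3
tcp_pos: [0.515, -0.1573, 0.3222]
orientation: [0.929, 1.361, -0.941]
contact_force: [-1.1, -4.0, 1.7]
grip_width: 0.0149
```

Run:
```python
from h import *
o=get_obs();t=grab_frame("top");f=grab_frame("wrist");print(o["moment"],o["contact_force"],o["tcp_pos"],plan((.515,-.157),0,.322))
c=lambda i,x,y:cv2.resize(i[y:y+90,x:x+120],(400,300),interpolation=cv2.INTER_CUBIC)
cv2.imwrite("pics/w5.png",np.hstack([c(t,405,190),cv2.resize(f,(400,300))])[:,:,::-1])
```

```text
[-0.78498956  0.33275047  0.78659438] [-1.08761871 -4.01919897  1.72732681] [ 0.51499015 -0.15729018  0.32219467] (array([ 0.0002,  0.0001, -0.0003]), np.float64(-69.0), np.float64(-69.0), array([-0.004, -0.006, -1.   ]))
```

View pics/w5.png

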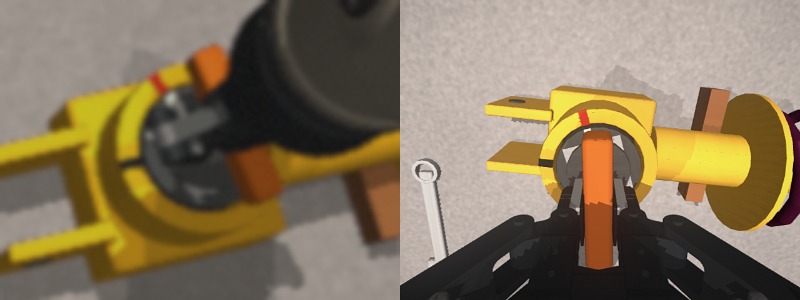

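Moment about z rose to 0.79 N m, well above friction, which points to the stop. Pressing a little more to confirm.

Emit:
servo_tool(
  motion=[
    [0, 0, 0, 2, 1],
    [0, 0, 0, 4, 1],
    [0, 0, 0, 4, 1],
    [0, 0, 0, 4, 1],
  ],
)

```text
clock: 9.8
tcp_pos: [0.515, -0.1572, 0.3222]
orientation: [0.98, 1.336, -0.992]
contact_force: [-2.0, -4.2, 1.9]
grip_width: 0.0149
```

Run:
```python
from h import *
o=get_obs();f=grab_frame("wrist");print(o["moment"],o["contact_force"],plan((.515,-.157),0,.322))
cv2.imwrite("pics/w6.png",cv2.resize(f[130:310,200:440],(800,600),interpolation=cv2.INTER_CUBIC)[:,:,::-1])
```

```text
[-0.76019761  0.38091761  1.65622591] [-2.02098857 -4.18690259  1.8549692 ] (array([ 0.0002,  0.0001, -0.0002]), np.float64(-72.9), np.float64(-72.9), array([-0.004, -0.006, -1.   ]))
```

View pics/w6.png

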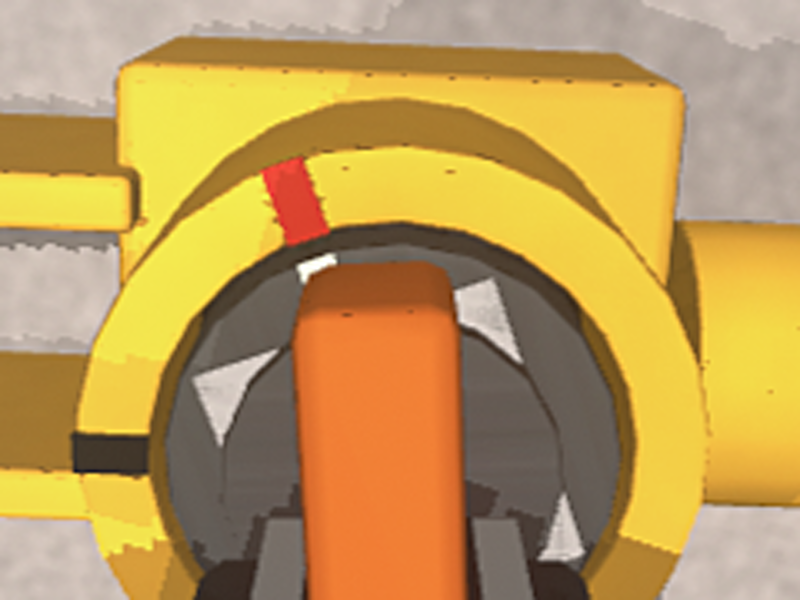

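The white pointer (318,268) lines up with the red mark (300,200), and the torque is 1.66 N m, so the adjuster is at its stop. Next I relax the wind-up, nudge down to ensure the key is home, then release.

Emit:
servo_tool(
  motion=[
    [0, 0, 0, -2, 1],
    [0.001, 0, 0, -4, 1],
    [0.002, 0, 0, -4, 1],
    [0.003, 0, 0, -4, 1],
    [0.003, 0, 0, -4, 1],
  ],
)

```text
clock: 10.35
tcp_pos: [0.5151, -0.1575, 0.322]
orientation: [0.931, 1.359, -0.942]
contact_force: [-10.1, -0.3, 25.7]
grip_width: 0.0151
```

Run:
```python
from h import *
o=get_obs();print(o["moment"],o["contact_force"],o["tcp_pos"])
```

```text
[-0.12369092  2.37112315  0.34450014] [-10.13393487  -0.3043299   25.72198817] [ 0.51510287 -0.15747687  0.32200639]
```

Firmly seated: 25.7 N reaction with no movement. Relaxing and opening.

Emit:
servo_tool(
  motion=[
    [-0.0005, 0, 0, 0, 1],
    [-0.0005, 0, 0, 0, 0],
    [-0.0005, 0, 0, 0, -0.3],
    [-0.0005, 0, 0, 0, -0.3],
    [-0.0005, 0, 0, 0, -0.3],
    [-0.0005, 0, 0, 0, -0.3],
  ],
)

```text
clock: 10.95
tcp_pos: [0.5152, -0.1573, 0.3225]
orientation: [0.932, 1.359, -0.941]
contact_force: [-0.5, 0.1, -0.3]
grip_width: 0.0559
```

Emit:
servo_tool(
  motion=[
    [-0.01, 0, 0, 0, -0.3],
    [-0.03, 0, 0, 0, -0.3],
    [-0.06, 0, 0, 0, -0.3],
    [-0.09, 0, 0, 0, -0.3],
    [-0.12, 0, 0, 0, -0.3],
    [-0.12, 0, 0, 0, -0.3],
    [-0.12, 0, 0, 0, -0.3],
  ],
)

```text
clock: 11.65
tcp_pos: [0.5156, -0.1567, 0.4437]
orientation: [0.932, 1.357, -0.94]
contact_force: [-1.2, -0.1, -0.9]
grip_width: 0.0556
```

Run:
```python
from h import *
g=grab_frame("scene");t=grab_frame("top");f=grab_frame("wrist")
c=lambda i,x,y,w=120,h=90:cv2.resize(i[y:y+h,x:x+w],(400,300),interpolation=cv2.INTER_CUBIC)
cv2.imwrite("pics/w7.png",np.vstack([np.hstack([c(f,200,120,240,180),c(g,165,150)]),np.hstack([c(t,405,190),c(g,300,190,240,180)])])[:,:,::-1])
print(get_obs()["contact_force"])
```

```text
[-0.03726889  0.03542256 -0.25955435]
```

View pics/w7.png

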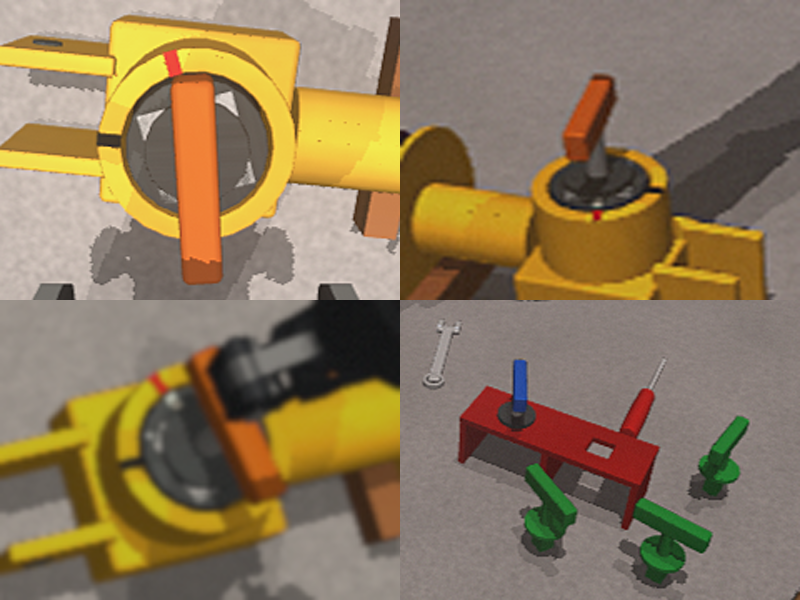

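The key stands upright with its collar down on the rotor. The blue key is in the rack, the greens are untouched and the arm is clear. Handing in.

```bash
python3 -c "
from bench import *
print(hand_in())"
```

```text
the job is handed in; nothing more can be done
None
```

I took the orange square key from the rack, pushed it home in the adjuster socket, turned it clockwise to the stop, let go and backed the arm away. The job was handed in at about 12 s on the robot's clock.

- **Key home:** the key would go no deeper at the expected height, even with about 26 N of pushing. The final pictures show it upright with its collar down on the rotor.
- **At the stop:** the turning torque rose to about 1.7 N m against 0.1 N m of friction, with the white pointer lined up with the red mark. I then turned the gripper back 4° to relax the torque; 0.34 N m was still pressing clockwise before release.
- **Not checked:** after release the bar hid the pointer, so I did not see it directly again.
- **Everything else:** the blue key is still in the rack, the green look-alikes were not touched, and the arm was touching nothing at hand-in.
- **Measurements:** the camera estimates of the key and socket positions differed by up to about 9 mm, the oblique scene view being furthest out. I relied on the top and wrist views, which agreed to about 3 mm, and the key went in without trouble.

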